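Wedge the drying cradle off its rests and hold it

ROBOT

A 6-joint arm with a two-finger parallel gripper is mounted at the origin on the work surface. World frame = base frame: x ahead of the robot, y to its left, z up, the work surface at z = 0. Lengths are in m, angles in rad, forces in N, time in s.
With the tool pointing down it reaches from about 0.35 to 0.85 m from the base axis. Payload 8.1 kg.
Tool frame: the origin (TCP) lies at the very end of the fingers, on their centre line; the grasp point (between the pads) lies 19 mm behind it; x points along the fingers, y is the direction in which the jaws open and shut, and the axes are right-handed (so a half turn about x gives the same grasp; the last joint's range is limited). The gripper opens to 93 mm and grips with 3 to 60 N. Pads are 15 mm wide; open, the fingers measure 128 mm over their backs; the gripper's body (75 mm by 188 mm) begins 65 mm behind the grasp point.
Start: joints at [1.115, 0.13, 1.488, -0, 1.523, -0.085], TCP at [0.217, 0.559, 0.219] pointing down, gripper open.
Joint ranges: [-2.96, 2.96], [-0.89, 2.26], [0.02, 2.5], [-1.34, 4.48], [0, 2.73], [-2.66, 2.66]. Speed limits (rad/s): [2.39, 2.39, 2.79, 3.14, 3.14, 3.14].

INTERFACE

Orientations are given as a rotation vector (axis times angle).
In Python, from plant import * gives the robot as it stands. The module is installed in compiled form; this text tells all that it offers.
- The arm moves only by the tool apply_moves, never from a script. Its argument "series" is a list of rows, each an object with "jaw": the gripper's target within -1 to 1 (shut at 1, half-way at 0, fully open at -1); "linear": the shift along the tool's x, y, z normalised to -1 to 1, where 1 is 0.6 m, a list of three; "roll": the turn about the tool's x normalised to -1 to 1, where 1 is 30 degrees. A call has 1 to 20 rows; each row is the pose to reach, as a shift and turn from the pose measured when the call began, along the tool's axes at that moment; what a row does not reach only later rows make up. A row lasts 1/8 s, in which the tool goes at most 62.5 mm and 10.7 degrees, less where a joint would pass 70% of its speed; a pose out of reach is approached as far as the arm can. A call with a number of a shift or a turn outside -1 to 1 is refused whole. A call with a gripper value outside its range is refused whole. The fingers move at their own pace and stop on an object; "force" is the grip in N (left out, the last holds). Time passes only in rows, so rows that repeat a pose let the fingers close. It gives the time, the measured TCP pose, the force and the opening at its end, in the units of the state.
- read_state(): the state, without advancing time (a new reading comes with each control period).
- read_camera(name): name is "side" or "top" or "wrist"; returns a dict with "pixels" (400x640x3 uint8, blue, green, red), "intrinsics" (3x3 intrinsics, pixels), "rvec" (rotation vector, rad) and "tvec" (3), from world to camera coordinates, as OpenCV has them; the wrist camera has in their place "tool_from_camera" (4x4, takes a point from camera to tool coordinates, whose origin is the TCP and whose axes are the tool frame's). Camera axes: x right, y down, z forward; pixel columns grow to the right and rows downward; lengths in m; the calibration is good to about 2 mm. A picture is of the moment at which its call begins: read the wrist's pose just before it. There is no depth.
- close_job(): hands the job in, once; it reports no verdict.
The state is a dict: "t": time; "q": joint angles; "dq": joint speeds; "joint_torque": joint torques, N m; "tool_pos": TCP position; "orientation": TCP orientation; "force": force on the tool from outside, world axes, zero at the start; "wrist_torque": the same for the moment, N m; "opening": finger opening in m.
Only numpy, scipy, OpenCV 4.12 (cv2) and the standard library are available. Lean on these libraries where they do the work, as an engineer would, in place of code of your own. Each camera call takes 0.05 s, during which the arm holds its last target. There are 200 camera calls.

TASK

Take the long dark metal wedge by its grip block and push its nose along the counter, in from the open front of the drying stand and under the middle of the cradle's lift bar, until the bar has just lifted off its two rests by a few millimetres (about 4 mm, never as much as 10). The program finishes while holding: keep the wedge gripped in place, flat on the counter and carrying the bar, so that a colleague can set the stop screws. Do not touch the wet orange roller or shake it out of its notches, do not lift the cradle any other way, and leave the other things on the counter where they lie.

Things in the scene. Friction and masses are not known exactly. Their poses are not given: they have to be found in the camera images.
- stand: Fixed grey steel drying stand, 196 mm wide. Origin on the counter below the middle of the lift bar; +x points into the stand from its open front (the way the wedge is pushed), z up. Two rests, 22 x 22 x 12 mm high, at x 0, y +-87 mm; low runners lead back from them to the hinge at x 170, z 22 mm. Between them (y -76 to +76 mm) the counter is bare back to x 170 mm.
- cradle: Dark steel frame hinged at the stand's back (axis along y). Origin: middle of the underside of its lift bar, a round bar 10 mm thick, 174 mm long, across the open front; at rest 12 mm above the counter, so lift = its z minus 12 mm. Swings up freely, falls by its weight. Side arms at y +-87 mm, 12 to 26 mm up, carry two V notches 75 mm behind the bar. Lifting takes 4 to 8 N.
- notches (a point): Point on the cradle midway between its two V notches, where the roller's centre belongs (55 mm above the counter at rest).
- roller: Freshly painted orange conveyor roller, 50 mm diameter, 150 mm long, 0.4 to 0.85 kg, lying across the cradle, held only by its 12 mm steel axle ends in the V notches. Origin at its centre, y along its axle; its top is 80 mm above the counter.
- wedge: Long dark alloy wedge, 134 mm, 0.22 kg, loose. Origin on the underside below the middle of the grip block; x to the nose, z up. Block: x -17 to 17 mm, 22 wide (24 at the top 4 mm), 50 high. Ramp: x 17 to 117 mm, 32 wide, from 24 mm high down to 4 at the nose. Pushed straight in, it meets the bar when the nose is 40 mm past the bar's middle and lifts 1 mm per 5 mm further.
- wedge_nose (a point): Middle of the lower edge of the wedge's nose, on the underside, 117 mm ahead of the middle of the grip block.
- chock: Bystander: short, steep dark alloy wheel chock without grip block, 50 mm long, 34 mm wide, 34 mm high. Not the wedge to use. Origin at the centre of its underside.
- cap: Bystander: black plastic masking cap, 54 mm diameter, 24 mm high. Origin at the centre of its underside.
- axle: Bystander: hexagonal steel roller axle, 204 mm long, 11 mm across flats, lying along its x. Origin at the middle of its underside.
- ring: Bystander: beige ceramic bearing ring, 42 mm outside diameter, 12 mm high, near the stand's front. Origin at the centre of its underside.
- wingnut: Bystander: brass wing nut, 40 mm over its wings, 20 mm high, near the stand's front. Origin at the centre of its underside.
- cup: Bystander: open steel cup, 60 mm diameter, 50 mm high. Origin at the centre of its underside.
There are look-alikes about, which are no part of the job. What is meant by the wedge is not purple or red, and is the smaller of those in its own colour.

How it is judged:
By the outcome, as a careful person would: the job done as asked, in the order asked, and still so for the second after the job is handed in, while the arm keeps its last pose, push and grip.
It also fails if it takes over 40 s, if anything falls off the work surface, if the arm or the gripper's body presses on something with over 40 N, if the wrist force passes 120 N, or if a joint passes its speed limit or range.

## Working session

There is one attempt and no reset: what is moved stays moved. The work goes in short steps, Python scripts to look and compute and a tool call to move; the robot and the scene stay as the last step left them, time stands still between calls to the robot, and variables do not carry over. Pictures are saved under pics/ and viewed, about 8 in all and at most 12, crops included, and the job is handed in when it is done.

Besides the shell and the picture viewer there is one more tool, called after "Call:" as name(argument=value, ...), one argument or row to a line, values as JSON. apply_moves: Moves the arm, as the interface text tells. Its arguments: {"type":"object","properties":{"series":{"type":"array"},"force":{"type":"number"}},"required":["series"]}

```bash
mkdir -p pics
cat > h.py <<'E'
from plant import *
import numpy as np, cv2
from scipy.spatial.transform import Rotation as R
def ray(c,uv,z,Tw=None):
    K=np.array(c["intrinsics"]); d=np.linalg.inv(K)@np.array([uv[0],uv[1],1.])
    if Tw is None:
        Rm=cv2.Rodrigues(np.array(c["rvec"],float))[0]; o=-Rm.T@np.array(c["tvec"],float).ravel(); d=Rm.T@d
    else: o=Tw[:3,3]; d=Tw[:3,:3]@d
    return o+d*(z-o[2])/d[2]
def tool(s):
    T=np.eye(4);T[:3,:3]=R.from_rotvec(s["orientation"]).as_matrix();T[:3,3]=s["tool_pos"];return T
def proj(c,p):
    return cv2.projectPoints(np.array([p],float),np.array(c["rvec"],float),np.array(c["tvec"],float),np.array(c["intrinsics"],float),None)[0].ravel()
E
python3 - <<'E'
from h import *
s=read_state();print(s)
import pickle
d={}
for n in("top","side"):
    c=read_camera(n);d[n]=c;cv2.imwrite(f"pics/{n}0.png",c["pixels"])
    Rm=cv2.Rodrigues(np.array(c["rvec"],float))[0];print(n,-Rm.T@np.array(c["tvec"]).ravel(),c["intrinsics"])
pickle.dump(d,open("d0.pkl","wb"))
E
```

```text
{'t': 0.0, 'q': array([ 1.11461416e+00,  1.31127695e-01,  1.48928601e+00, -6.78231708e-06,
        1.52300558e+00, -8.54321365e-02]), 'dq': array([-0.00050464,  0.00037636, -0.00072761, -0.00055438, -0.000584  ,
        0.0004402 ]), 'joint_torque': array([-1.39107860e-04, -5.59846795e+01, -4.91747618e+01,  7.68121378e-02,
        3.56419827e-02, -1.85162667e-04]), 'tool_pos': array([0.21713423, 0.55871592, 0.21760375]), 'orientation': array([ 0.28951317,  1.55163564, -0.29229392]), 'force': array([0.14368992, 0.37969543, 0.18157127]), 'wrist_torque': array([ 0.02141759, -0.06635187,  0.03233138]), 'opening': 0.0930345996176541}
top [ 0.27832358 -0.06829425  1.22242493] [[408.50531987   0.         314.70382184]
 [  0.         408.50531987 203.44968056]
 [  0.           0.           1.        ]]
side [-0.02980141 -0.71636636  0.94452552] [[426.28394349   0.         313.04445404]
 [  0.         426.28394349 193.51078326]
 [  0.           0.           1.        ]]
```

View pics/top0.png

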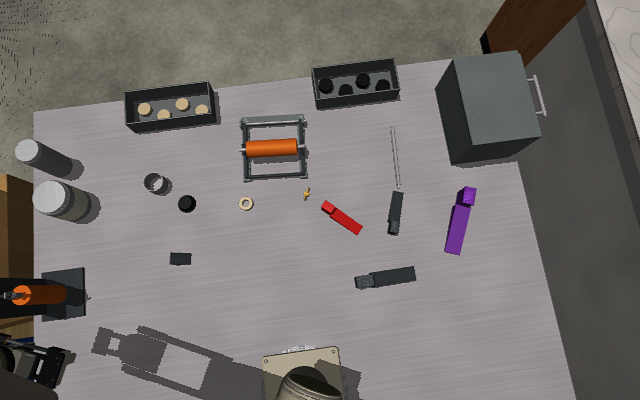

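View pics/side0.png

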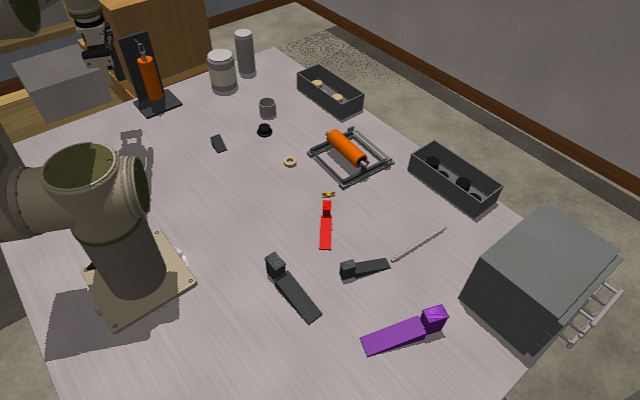

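The top view shows two dark wedges, A at (395,213) and B at (385,277), plus a red one at (342,217) and a purple one at (460,220). A looks shorter than B, so it fits best. I'll measure both and confirm in an enlarged crop.

Run:
```python
from h import *
import pickle
d=pickle.load(open("d0.pkl","rb"));c=d["top"];im=c["pixels"]
g=im.max(2)
for n,(x0,y0,x1,y1) in dict(A=(380,188,412,240),B=(345,260,425,295)).items():
    m=(g[y0:y1,x0:x1]<85).astype(np.uint8)
    cs,_=cv2.findContours(m,0,2);k=max(cs,key=cv2.contourArea).reshape(-1,2)+[x0,y0]
    P=np.array([ray(c,p,0.01)[:2]*1000 for p in k],np.float32)
    print(n,cv2.minAreaRect(P))
a=cv2.resize(im[185:240,375:435],None,fx=6,fy=6,interpolation=2)
a2=cv2.resize(im[255:300,345:425],None,fx=5,fy=6,interpolation=2)
b=cv2.resize(im[105:215,230:330],None,fx=4,fy=5.4,interpolation=2)
L=np.zeros((600,400,3),np.uint8);L[:330,:360]=a;L[330:600,:400]=a2
b=cv2.resize(im[108:218,230:330],(400,440),interpolation=2);M=np.zeros((600,400,3),np.uint8);M[:440]=b
cv2.imwrite("pics/crop.png",np.hstack([L,M]))
```

```text
A ((462.413818359375, -340.2779541015625), (37.79386520385742, 134.95703125), 72.8846664428711)
B ((275.548828125, -278.2659606933594), (45.15724563598633, 178.67933654785156), 1.2848405838012695)
```

View pics/crop.png

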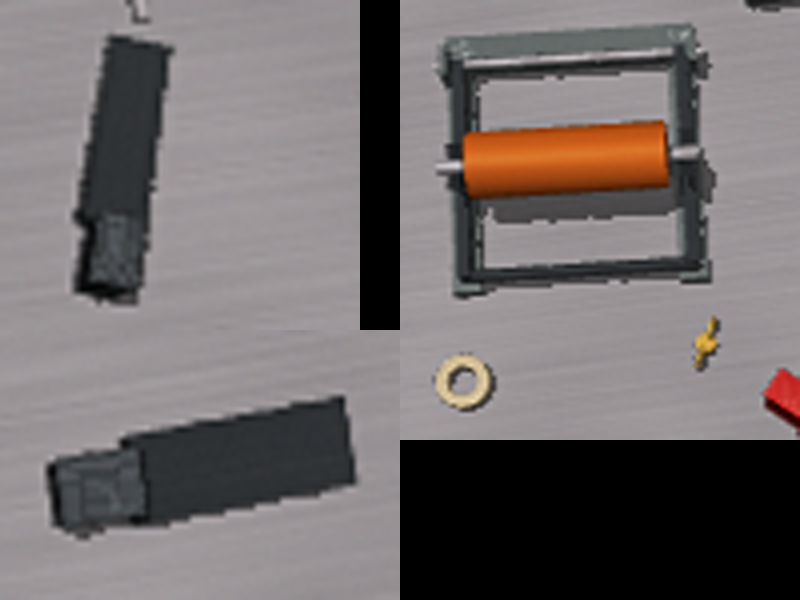

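A measures 135 mm long, which matches the given 134 mm. B measures about 179 mm, so it is the larger look-alike. In the crop, A's nose edge runs (393,191)–(404,193) and its block top is near (394.5,227). The lift bar runs from about (249.5,176.5) to (299.5,174.3).

Run:
```python
from h import *
import pickle
d=pickle.load(open("d0.pkl","rb"));c=d["top"];s=read_state();T=tool(s);print(T)
n=ray(c,(398.4,192),.004);b=ray(c,(394.5,226.7),.05);print("nose",n,"block",b,np.linalg.norm((n-b)[:2]),np.degrees(np.arctan2(*(n-b)[1::-1])))
l=ray(c,(249.5,176.5),.017);r=ray(c,(299.5,174.3),.017);m=(l+r)/2;v=l-r
print("bar",l,r,m,np.linalg.norm(v),"stand yaw",np.degrees(np.arctan2(-v[0],v[1])))
for k,p,z in(("ring",(246,203),.012),("wing",(307,193),.01),("hingeL",(345.5-230,0),0)):print(k,ray(c,p,z))
# roller axis
im=c["pixels"];h=cv2.cvtColor(im,cv2.COLOR_BGR2HSV);mk=((h[...,0]<18)&(h[...,0]>5)&(h[...,1]>150)&(h[...,2]>100)).astype(np.uint8);mk[:130]=0;mk[165:]=0;mk[:,:235]=0;mk[:,310:]=0
k=cv2.findNonZero(mk).reshape(-1,2);P=np.array([ray(c,p,.065)[:2]*1000 for p in k],np.float32);print("roller",cv2.minAreaRect(P))
M=read_camera("wrist");print(M["tool_from_camera"],M["intrinsics"])
```

```text
[[-7.58967263e-04  3.62360680e-01  9.32037639e-01  2.17157204e-01]
 [-1.49223233e-03  9.32036460e-01 -3.62361437e-01  5.58767310e-01]
 [-9.99998599e-01 -1.66583717e-03 -1.66658840e-04  2.17668439e-01]
 [ 0.00000000e+00  0.00000000e+00  0.00000000e+00  1.00000000e+00]]
nose [ 0.52488882 -0.36550065  0.004     ] block [ 0.41548468 -0.32462163  0.05      ] 0.11679195270377389 -20.488277009288197
bar [0.63253957 0.07936012 0.017     ] [ 0.61849765 -0.07266613  0.017     ] [0.62551861 0.00334699 0.017     ] 0.1526733656907945 stand yaw -5.277157935770182
ring [0.55299023 0.099273   0.012     ]
wing [ 0.55885824 -0.08760098  0.01      ]
hingeL [1.31672065 0.46584378 0.        ]
roller ((700.1770629882812, 0.4915008544921875), (149.51132202148438, 47.713600158691406), 85.79219055175781)
[[ 6.29012805e-04 -2.75614737e-01  9.61267976e-01 -1.65714789e-01]
 [ 9.99999691e-01  6.25763310e-04 -4.74938345e-04  2.85889807e-04]
 [-4.70626223e-04  9.61267978e-01  2.75615046e-01 -7.63728187e-02]
 [ 0.00000000e+00  0.00000000e+00  0.00000000e+00  1.00000000e+00]] [[353.5947168    0.         314.30542211]
 [  0.         353.5947168  205.13675574]
 [  0.           0.           1.        ]]
```

Call:
apply_moves(
  series=[
    {"jaw": -1,"linear": [0,-0.477,0.655],"roll": 0},
    {"jaw": -1,"linear": [0,-0.477,0.655],"roll": 0},
    {"jaw": -1,"linear": [0,-0.477,0.655],"roll": 0},
    {"jaw": -1,"linear": [0,-0.477,0.655],"roll": 0},
    {"jaw": -1,"linear": [0,-0.477,0.655],"roll": 0},
    {"jaw": -1,"linear": [0,-0.477,0.655],"roll": 0},
    {"jaw": -1,"linear": [0,-0.477,0.655],"roll": 0},
    {"jaw": -1,"linear": [0,-0.477,0.655],"roll": 0},
    {"jaw": -1,"linear": [0,-0.477,0.655],"roll": 0},
    {"jaw": -1,"linear": [0,-0.477,0.655],"roll": 0},
  ],
)

```text
t: 1.4
tool_pos: [0.4794, 0.15, 0.2178]
orientation: [0.291, 1.552, -0.292]
force: [-1.0, 0.6, -0.5]
opening: 0.0928
```

Call:
apply_moves(
  series=[
    {"jaw": -1,"linear": [0,-0.777,0.187],"roll": 0},
    {"jaw": -1,"linear": [0,-0.777,0.187],"roll": 0},
    {"jaw": -1,"linear": [0,-0.777,0.187],"roll": 0},
    {"jaw": -1,"linear": [0,-0.777,0.187],"roll": 0},
    {"jaw": -1,"linear": [0,-0.777,0.187],"roll": 0},
    {"jaw": -1,"linear": [0,-0.777,0.187],"roll": 0},
    {"jaw": -1,"linear": [0,-0.777,0.187],"roll": 0},
    {"jaw": -1,"linear": [0,-0.777,0.187],"roll": 0},
    {"jaw": -1,"linear": [0,-0.777,0.187],"roll": 0},
    {"jaw": -1,"linear": [0,-0.777,0.187],"roll": 0},
  ],
)

```text
t: 2.65
tool_pos: [0.4153, -0.3236, 0.2182]
orientation: [0.29, 1.553, -0.291]
force: [-0.1, 0.3, 0.8]
opening: 0.0933
```

Run:
```python
from h import *
import pickle
s=read_state();c=read_camera("wrist");pickle.dump((s,c),open("w1.pkl","wb"));cv2.imwrite("pics/w1.png",c["pixels"]);print(s["tool_pos"],s["force"],s["q"])
```

```text
[ 0.41531172 -0.32356443  0.2181849 ] [-0.09947116  0.31517135  0.76917767] [-7.58483025e-01 -6.74657821e-02  1.69105999e+00 -1.08465740e-03
  1.51925491e+00 -1.95910608e+00]
```

View pics/w1.png

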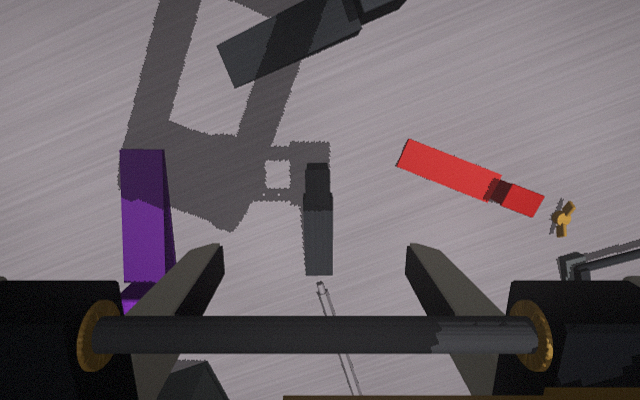

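The picture shows the wedge upright in the middle. Its nose edge is at (305–333, 275), its block end is at rows 163–205, and it is well inside the jaws. The red wedge, wing nut and stand are at the right. I'll check it against predicted corners.

Run:
```python
from h import *
import pickle
s,c=pickle.load(open("w1.pkl","rb"));T=tool(s)@np.array(c["tool_from_camera"]);im=c["pixels"]
a=ray(c,(305,275),.004,T);b=ray(c,(333,275),.004,T);n=(a+b)/2;print("nose",n,np.linalg.norm(a-b))
K=np.array(c["intrinsics"])
def pj(p):
    q=T[:3,:3].T@(p-T[:3,3]);q=K@q;return (q[:2]/q[2]).round(1)
o=np.array([.4155,-.3246,0]);
for yaw in(-20.5,):
    f=np.array([np.cos(np.radians(yaw)),np.sin(np.radians(yaw)),0]);l=np.array([-f[1],f[0],0])
    for x,y,z in[(-17,12,50),(-17,-12,50),(17,12,50),(17,-12,50),(-17,11,0),(-17,-11,0),(17,16,24),(17,-16,24),(117,16,4),(117,-16,4)]:print((x,y,z),pj(o+(f*x+l*y+np.array([0,0,z]))/1000))
cr=im[150:290,280:360];cv2.imwrite("pics/w1c.png",cv2.resize(np.clip(cr.astype(int)*2,0,255).astype(np.uint8),None,fx=4,fy=4,interpolation=0))
```

```text
nose [ 0.52754918 -0.36112308  0.004     ] 0.033157061356819846
(-17, 12, 50) [325.7 169.2]
(-17, -12, 50) [300.6 169.5]
(17, 12, 50) [325.8 203.5]
(17, -12, 50) [301.3 203.8]
(-17, 11, 0) [323.4 161.1]
(-17, -11, 0) [303.2 161.4]
(17, 16, 24) [328.9 196.8]
(17, -16, 24) [298.4 197.1]
(117, 16, 4) [328.3 274.3]
(117, -16, 4) [301.2 274.6]
```

View pics/w1c.png

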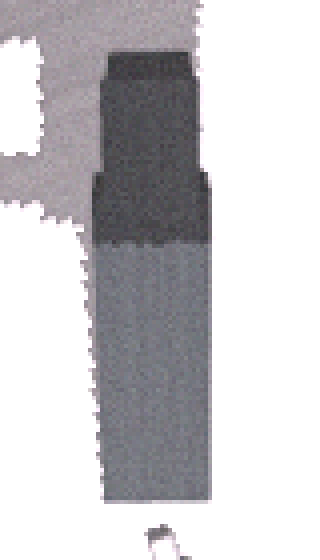

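The wedge is about 4 mm towards tool +y of the top-camera estimate: block at (0.417,-0.321), yaw about -20°, nose distance 117.7 mm, which checks. Going down.

Call:
apply_moves(
  series=[
    {"jaw": -1,"linear": [0.05,0.0055,0.001],"roll": -0.033},
    {"jaw": -1,"linear": [0.15,0.0055,0.001],"roll": -0.033},
    {"jaw": -1,"linear": [0.23,0.0055,0.001],"roll": -0.033},
    {"jaw": -1,"linear": [0.3,0.0055,0.001],"roll": -0.033},
    {"jaw": -1,"linear": [0.335,0.0055,0.001],"roll": -0.033},
    {"jaw": -1,"linear": [0.347,0.0055,0.001],"roll": -0.033},
    {"jaw": -1,"linear": [0.347,0.0055,0.001],"roll": -0.033},
    {"jaw": -1,"linear": [0.347,0.0055,0.001],"roll": -0.033},
  ],
)

```text
t: 3.7
tool_pos: [0.418, -0.3211, 0.0117]
orientation: [0.274, 1.552, -0.277]
force: [0.5, -0.4, -0.5]
opening: 0.093
```

Call:
apply_moves(
  series=[
    {"jaw": 0.3,"linear": [0,0,0],"roll": 0},
    {"jaw": 1,"linear": [0,0,0],"roll": 0},
    {"jaw": 1,"linear": [0,0,0],"roll": 0},
    {"jaw": 1,"linear": [0,0,0],"roll": 0},
    {"jaw": 1,"linear": [0,0,0],"roll": 0},
    {"jaw": 1,"linear": [0,0,0],"roll": 0},
    {"jaw": 1,"linear": [0,0,0],"roll": 0},
    {"jaw": 1,"linear": [0,0,0],"roll": 0},
  ],
  force=50,
)

```text
t: 4.7
tool_pos: [0.4179, -0.3211, 0.0116]
orientation: [0.274, 1.553, -0.277]
force: [0.1, -0.6, 0.4]
opening: 0.0222
```

Gripped: the opening of 22.2 mm matches the 22 mm block. I'll lift straight up, then carry the wedge high to look down on the stand.

Call:
apply_moves(
  series=[
    {"jaw": 1,"linear": [-0.05,0,0],"roll": 0},
    {"jaw": 1,"linear": [-0.13,0,0],"roll": 0},
    {"jaw": 1,"linear": [-0.22,0,0],"roll": 0},
    {"jaw": 1,"linear": [-0.3,0.07,0.015],"roll": -0.05},
    {"jaw": 1,"linear": [-0.37,0.15,0.03],"roll": -0.15},
    {"jaw": 1,"linear": [-0.4,0.24,0.05],"roll": -0.25},
    {"jaw": 1,"linear": [-0.4,0.33,0.07],"roll": -0.35},
    {"jaw": 1,"linear": [-0.4,0.42,0.09],"roll": -0.45},
    {"jaw": 1,"linear": [-0.4,0.51,0.11],"roll": -0.51},
    {"jaw": 1,"linear": [-0.4,0.58,0.125],"roll": -0.51},
    {"jaw": 1,"linear": [-0.4,0.618,0.131],"roll": -0.51},
    {"jaw": 1,"linear": [-0.4,0.618,0.131],"roll": -0.51},
    {"jaw": 1,"linear": [-0.4,0.618,0.131],"roll": -0.51},
    {"jaw": 1,"linear": [-0.4,0.618,0.131],"roll": -0.51},
  ],
)

```text
t: 6.45
tool_pos: [0.619, -0.0009, 0.2512]
orientation: [0.066, 1.569, -0.069]
force: [-0.4, -0.0, -2.3]
opening: 0.0215
```

Run:
```python
from h import *
import pickle
s=read_state();c=read_camera("wrist");pickle.dump((s,c),open("w2.pkl","wb"));cv2.imwrite("pics/w2.png",c["pixels"]);T=tool(s);print(s["tool_pos"],s["force"],s["q"],T[:3,2],s["opening"])
```

```text
[ 0.61898201 -0.00085533  0.25121015] [-0.35625192 -0.04019462 -2.3303804 ] [-0.08286123  0.17013516  1.38550292 -0.00217653  1.5855186  -1.5675854 ] [ 9.96295226e-01 -8.59978264e-02  4.42996952e-04] 0.02145585819587248
```

View pics/w2.png

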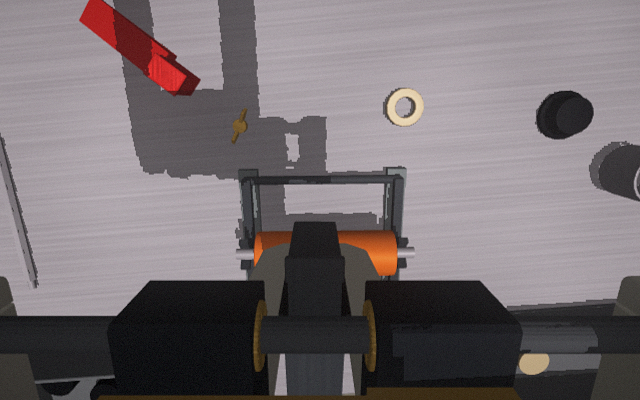

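The bar lies across (257–385, ~180), with the rests at the ends (outer edges ~238 and ~407). The wedge hangs straight in the grip. I'll measure the bar line and its centre.

Run:
```python
from h import *
import pickle
s,c=pickle.load(open("w2.pkl","rb"));T=tool(s)@np.array(c["tool_from_camera"]);im=c["pixels"];g=im.max(2).astype(int)
L=[]
for x in range(268,380,6):
    r=np.where(g[168:195,x]<75)[0]+168
    L.append((x,r.min(),r.max()))
print(L)
L=np.array(L,float);P=np.array([ray(c,(x,(a+b)/2),.017,T) for x,a,b in L]);k=np.polyfit(P[:,1],P[:,0],1)
print("bar x=",k,"yaw",np.degrees(np.arctan(-k[0])), "thick",[np.linalg.norm(ray(c,(x,a-.5),.017,T)-ray(c,(x,b+.5),.017,T)) for x,a,b in L[::6]])
for y in(170,173,176,186,200,215):print(y,g[y,230:266].tolist(),g[y,378:415].tolist())
cr=im[160:290,225:420];cv2.imwrite("pics/w2c.png",cv2.resize(np.clip(cr.astype(int)*1.6,0,255).astype(np.uint8),None,fx=4,fy=4,interpolation=0))
```

```text
[(268, np.int64(176), np.int64(184)), (274, np.int64(176), np.int64(184)), (280, np.int64(176), np.int64(184)), (286, np.int64(176), np.int64(183)), (292, np.int64(176), np.int64(183)), (298, np.int64(176), np.int64(183)), (304, np.int64(176), np.int64(183)), (310, np.int64(176), np.int64(183)), (316, np.int64(176), np.int64(183)), (322, np.int64(176), np.int64(183)), (328, np.int64(175), np.int64(183)), (334, np.int64(175), np.int64(182)), (340, np.int64(175), np.int64(183)), (346, np.int64(175), np.int64(182)), (352, np.int64(175), np.int64(182)), (358, np.int64(175), np.int64(182)), (364, np.int64(175), np.int64(182)), (370, np.int64(175), np.int64(182)), (376, np.int64(175), np.int64(182))]
bar x= [0.06872079 0.62644084] yaw -3.9312302834213915 thick [np.float64(0.010592069528621826), np.float64(0.009398713208537456), np.float64(0.010563461285813333), np.float64(0.009388120565551513)]
170 [88, 90, 92, 90, 87, 90, 89, 86, 62, 55, 57, 54, 59, 54, 53, 57, 44, 57, 57, 56, 56, 55, 54, 55, 59, 59, 56, 49, 70, 90, 91, 90, 92, 89, 96, 95] [157, 157, 157, 154, 149, 96, 101, 89, 45, 71, 14
[... 1071 characters left out ...]
179, 173, 176, 178, 175, 176, 174]
200 [175, 174, 176, 175, 175, 176, 176, 175, 173, 170, 138, 117, 92, 64, 73, 70, 72, 69, 71, 70, 69, 34, 49, 107, 128, 128, 120, 62, 64, 53, 85, 92, 95, 92, 89, 92] [171, 171, 169, 172, 160, 90, 74, 71, 136, 65, 68, 66, 71, 70, 38, 40, 66, 81, 77, 76, 76, 80, 74, 77, 85, 133, 165, 176, 172, 176, 173, 172, 174, 171, 173, 172, 173]
215 [166, 169, 170, 166, 171, 169, 165, 168, 169, 171, 173, 165, 123, 94, 67, 65, 77, 70, 69, 69, 70, 68, 43, 51, 104, 129, 118, 65, 70, 64, 57, 90, 94, 93, 94, 97] [173, 171, 170, 171, 141, 87, 58, 115, 131, 93, 65, 71, 66, 47, 42, 55, 78, 76, 74, 76, 75, 74, 75, 84, 129, 159, 176, 174, 169, 171, 173, 173, 173, 172, 170, 172, 175]
```

View pics/w2c.png

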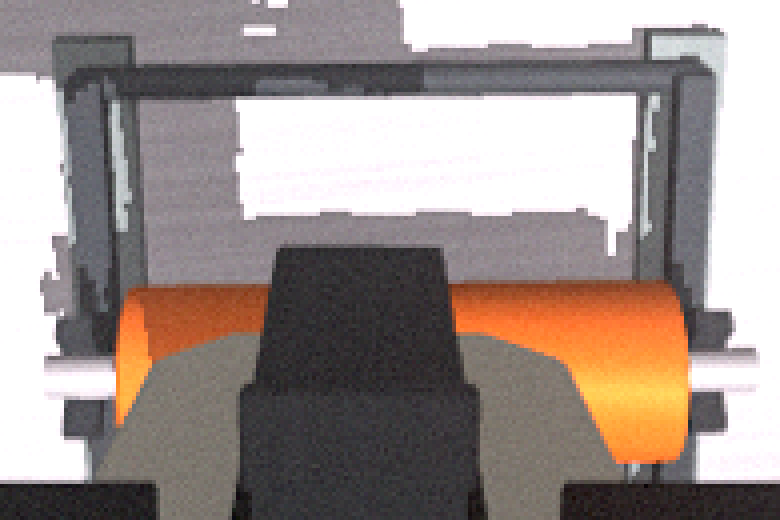

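Run:
```python
from h import *
import pickle
s,c=pickle.load(open("w2.pkl","rb"));T0=tool(s);T=T0@np.array(c["tool_from_camera"])
a=ray(c,(237.7,170.5),.012,T);b=ray(c,(406.7,169.5),.012,T);m=(a+b)/2;print("rests",a,b,np.linalg.norm(a-b),m,np.degrees(np.arctan2((b-a)[0],-(b-a)[1])))
l=ray(c,(241.5,186),.026,T);r=ray(c,(403.5,186),.026,T);print("arms?",l,r,np.linalg.norm(l-r),(l+r)/2)
# roller ends (axle tips) z .055
l=ray(c,(236,254.3),.055,T);r=ray(c,(414,252.3),.055,T);print("axle",l,r,np.linalg.norm(l-r),(l+r)/2, np.degrees(np.arctan2((l-r)[0],-(l-r)[1])))
for z in (0,.02):
  for n,p in(("wing",(240,126)),("ring",(404,107))):print(n,ray(c,p,.012,T));
```

```text
rests [ 0.60946533 -0.08974416  0.012     ] [0.62493    0.10536149 0.012     ] 0.1957175767546139 [0.61719767 0.00780867 0.012     ] 175.46803543045252
arms? [ 0.62515064 -0.08470744  0.026     ] [0.64071376 0.09807247 0.026     ] 0.18344129144437202 [0.6329322  0.00668251 0.026     ]
axle [ 0.69552988 -0.0950775   0.055     ] [0.70974308 0.10160946 0.055     ] 0.19719983510362393 [0.70263648 0.00326598 0.055     ] -4.133183751368843
wing [ 0.5596875  -0.07985635  0.012     ]
ring [0.55482774 0.10335716 0.012     ]
wing [ 0.5596875  -0.07985635  0.012     ]
ring [0.55482774 0.10335716 0.012     ]
```

The rests measure 195.7 mm apart (196 given). Bar middle is about (0.627, 0.0065), stand yaw about -4.3°. Next I back off at height, then lower in front of the stand with the nose 30 mm short of the bar.

Call:
apply_moves(
  series=[
    {"jaw": 1,"linear": [0,0.002,-0.06],"roll": -0.02},
    {"jaw": 1,"linear": [0,0.006,-0.15],"roll": -0.02},
    {"jaw": 1,"linear": [0,0.0107,-0.22],"roll": -0.02},
    {"jaw": 1,"linear": [0,0.0107,-0.233],"roll": -0.02},
    {"jaw": 1,"linear": [0.05,0.0107,-0.233],"roll": -0.02},
    {"jaw": 1,"linear": [0.13,0.0107,-0.233],"roll": -0.02},
    {"jaw": 1,"linear": [0.22,0.0107,-0.233],"roll": -0.02},
    {"jaw": 1,"linear": [0.3,0.0107,-0.233],"roll": -0.02},
    {"jaw": 1,"linear": [0.36,0.0107,-0.233],"roll": -0.02},
    {"jaw": 1,"linear": [0.385,0.0107,-0.233],"roll": -0.02},
    {"jaw": 1,"linear": [0.391,0.0107,-0.233],"roll": -0.02},
    {"jaw": 1,"linear": [0.391,0.0107,-0.233],"roll": -0.02},
    {"jaw": 1,"linear": [0.391,0.0107,-0.233],"roll": -0.02},
  ],
)

```text
t: 8.12
tool_pos: [0.4819, 0.017, 0.0183]
orientation: [0.058, 1.567, -0.061]
force: [0.2, -0.1, -2.1]
opening: 0.0215
```

Run:
```python
from h import *
s=read_state();print(s["tool_pos"],s["force"],s["wrist_torque"],tool(s).round(4)[:3,:3])
```

```text
[0.48192838 0.01701282 0.01828221] [ 0.17482049 -0.07749493 -2.09699689] [ 0.01783417  0.02363212 -0.00199921] [[ 0.0034  0.0756  0.9971]
 [-0.0024  0.9971 -0.0756]
 [-1.     -0.0021  0.0035]]
```

Call:
apply_moves(
  series=[
    {"jaw": 1,"linear": [0.006,0,0],"roll": 0},
    {"jaw": 1,"linear": [0.0095,0,0],"roll": 0},
    {"jaw": 1,"linear": [0.0112,0,0],"roll": 0},
    {"jaw": 1,"linear": [0.0112,0,0],"roll": 0},
    {"jaw": 1,"linear": [0.0112,0,0],"roll": 0},
  ],
)

```text
t: 8.75
tool_pos: [0.4819, 0.017, 0.0116]
orientation: [0.058, 1.567, -0.061]
force: [-1.4, -0.6, 1.5]
opening: 0.0218
```

Run:
```python
from h import *
s=read_state();print(s["tool_pos"],s["force"],s["wrist_torque"])
for n in("side",):
    c=read_camera(n);cv2.imwrite("pics/s2.png",cv2.resize(c["pixels"][90:230,230:430],None,fx=4,fy=4,interpolation=2))
```

```text
[0.48191587 0.01702458 0.01162178] [-1.37802526 -0.62800201  1.48629072] [0.05254133 0.34698899 0.01862235]
```

View pics/s2.png

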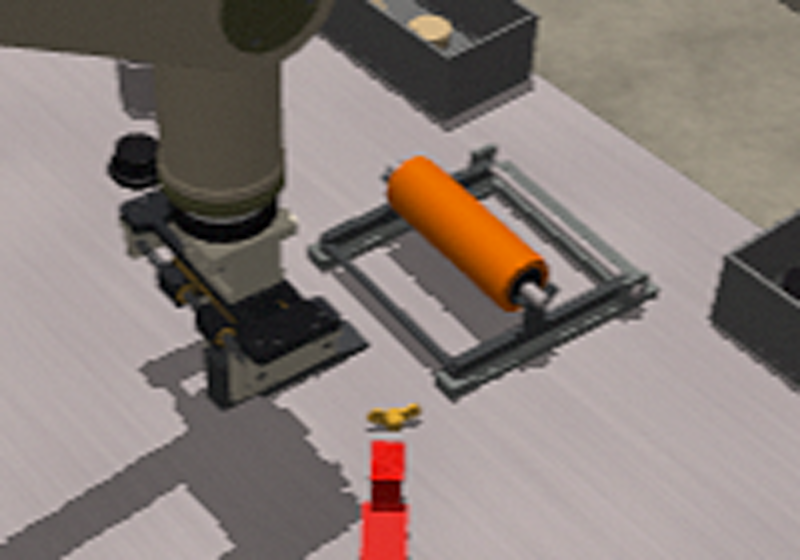

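The side view shows the wedge flat on the counter, nose (368,345) pointing at the middle of the bar (392,315), with the wing nut and red wedge clear. Pushing in, short of contact first.

Call:
apply_moves(
  series=[
    {"jaw": 1,"linear": [0.0,0,0.01],"roll": 0},
    {"jaw": 1,"linear": [0.0001,0,0.03],"roll": 0},
    {"jaw": 1,"linear": [0.0002,0,0.055],"roll": 0},
    {"jaw": 1,"linear": [0.0003,0,0.08],"roll": 0},
    {"jaw": 1,"linear": [0.0003,0,0.097],"roll": 0},
    {"jaw": 1,"linear": [0.0003,0,0.103],"roll": 0},
    {"jaw": 1,"linear": [0.0003,0,0.103],"roll": 0},
    {"jaw": 1,"linear": [0.0003,0,0.103],"roll": 0},
  ],
)

```text
t: 9.8
tool_pos: [0.5437, 0.0123, 0.0117]
orientation: [0.058, 1.566, -0.061]
force: [0.3, 0.3, -1.4]
opening: 0.0218
```

Run:
```python
from h import *
import pickle
s=read_state();print(s["tool_pos"],s["force"],s["wrist_torque"],s["opening"])
d={n:read_camera(n) for n in("top","side")};pickle.dump(d,open("d1.pkl","wb"))
```

```text
[0.54372256 0.01231687 0.01166023] [ 0.34269956  0.33017652 -1.42565688] [ 0.05024403 -0.1037014   0.01314567] 0.02178115232424569
```

Call:
apply_moves(
  series=[
    {"jaw": 1,"linear": [0.0012,0,0.004],"roll": 0},
    {"jaw": 1,"linear": [0.0012,0,0.0067],"roll": 0},
    {"jaw": 1,"linear": [0.0012,0,0.0067],"roll": 0},
  ],
)

```text
t: 10.28
tool_pos: [0.5469, 0.0122, 0.0116]
orientation: [0.058, 1.568, -0.061]
force: [-6.8, 0.2, 9.2]
opening: 0.022
```

Call:
apply_moves(
  series=[
    {"jaw": 1,"linear": [0.0003,0,0.004],"roll": 0},
    {"jaw": 1,"linear": [0.0003,0,0.0067],"roll": 0},
    {"jaw": 1,"linear": [0.0003,0,0.0067],"roll": 0},
  ],
)

```text
t: 10.65
tool_pos: [0.55, 0.0121, 0.0116]
orientation: [0.058, 1.57, -0.061]
force: [-8.6, 0.6, 9.2]
opening: 0.022
```

Call:
apply_moves(
  series=[
    {"jaw": 1,"linear": [0.0002,0,0.004],"roll": 0},
    {"jaw": 1,"linear": [0.0002,0,0.0067],"roll": 0},
    {"jaw": 1,"linear": [0.0002,0,0.0067],"roll": 0},
  ],
)

```text
t: 11.02
tool_pos: [0.5509, 0.012, 0.0116]
orientation: [0.058, 1.576, -0.061]
force: [-21.8, -0.2, 20.4]
opening: 0.0217
```

Call:
apply_moves(
  series=[
    {"jaw": 1,"linear": [0.0002,0,0.004],"roll": 0},
    {"jaw": 1,"linear": [0.0002,0,0.0067],"roll": 0},
    {"jaw": 1,"linear": [0.0002,0,0.0067],"roll": 0},
  ],
)

```text
t: 11.4
tool_pos: [0.5518, 0.012, 0.0115]
orientation: [0.058, 1.583, -0.06]
force: [-21.6, 0.2, 19.7]
opening: 0.0216
```

The bar contact came at TCP x≈0.550, as predicted. Down-pressure (20 N) and drag are higher than needed, so I'll relieve some of the press before going on.

Call:
apply_moves(
  series=[
    {"jaw": 1,"linear": [-0.0012,0,0],"roll": 0},
    {"jaw": 1,"linear": [-0.0012,0,0],"roll": 0},
  ],
)

```text
t: 11.65
tool_pos: [0.5513, 0.012, 0.0118]
orientation: [0.058, 1.584, -0.06]
force: [-3.5, 0.3, 0.8]
opening: 0.0215
```

Run:
```python
from h import *
s=read_state();print(s["tool_pos"],s["force"],s["wrist_torque"],tool(s).round(4)[:3,:3])
```

```text
[0.55126743 0.01199398 0.01177488] [-3.45218037  0.27660378  0.78425492] [ 0.07848161  0.21362759 -0.00925511] [[-0.014   0.075   0.9971]
 [-0.0012  0.9972 -0.075 ]
 [-0.9999 -0.0022 -0.0139]]
```

Call:
apply_moves(
  series=[
    {"jaw": 1,"linear": [-0.0001,0,0.005],"roll": 0},
    {"jaw": 1,"linear": [-0.0002,0,0.01],"roll": 0},
    {"jaw": 1,"linear": [-0.0002,0,0.015],"roll": 0},
    {"jaw": 1,"linear": [-0.0003,0,0.02],"roll": 0},
    {"jaw": 1,"linear": [-0.0003,0,0.02],"roll": 0},
  ],
)

```text
t: 12.28
tool_pos: [0.561, 0.0113, 0.0115]
orientation: [0.058, 1.589, -0.06]
force: [-15.2, 0.0, 11.0]
opening: 0.0221
```

Run:
```python
from h import *
import pickle
s=read_state();print(s["tool_pos"],s["force"],s["wrist_torque"],tool(s).round(4)[:3,:3])
c=read_camera("wrist");pickle.dump((s,c),open("w3.pkl","wb"))
d=read_camera("side");pickle.dump(d,open("s3.pkl","wb"))
a=cv2.resize(c["pixels"][140:400,200:430],(460,520));b=cv2.resize(d["pixels"][125:195,290:335],None,fx=7,fy=7,interpolation=2)
I=np.zeros((520,780,3),np.uint8);I[:,:460]=a;I[:490,460:775]=b
cv2.imwrite("pics/w3.png",np.clip(I*1.4,0,255).astype(np.uint8))
```

```text
[0.56096434 0.01134372 0.01145332] [-1.52096937e+01  9.04664274e-03  1.10012172e+01] [ 0.28349443  1.80797172 -0.00323699] [[-1.920e-02  7.480e-02  9.970e-01]
 [-8.000e-04  9.972e-01 -7.490e-02]
 [-9.998e-01 -2.300e-03 -1.910e-02]]
```

View pics/w3.png

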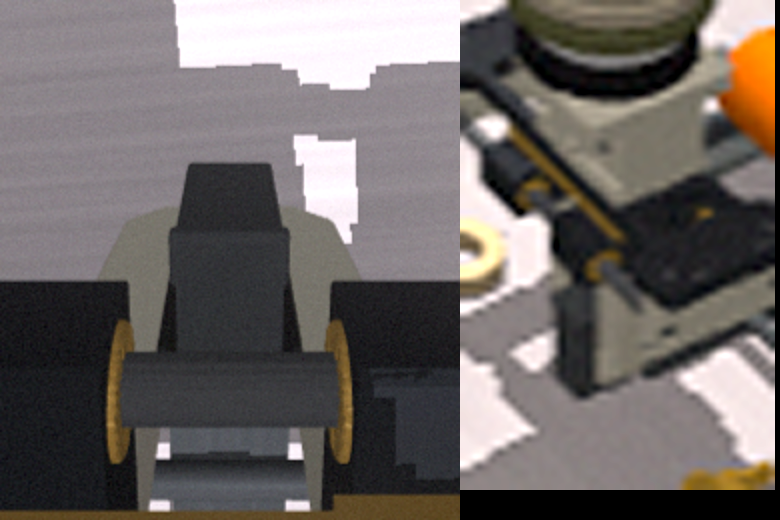

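The wrist view shows the bar across the ramp at the lower image edge, and the block straight in the grip. The push is now past contact. I'll check the wedge's flatness from its rear edges, and the lift by image shift in the side view.

```bash
cat > chk.py <<'E'
from h import *
import pickle
def edges(c,x0=308,x1=322):
    g=cv2.cvtColor(c["pixels"],cv2.COLOR_BGR2GRAY).astype(float)[:,x0:x1].mean(1)
    def sub(a,b):
        d=np.abs(np.diff(g))[a:b];i=d.argmax();w=d[max(i-2,0):i+3];return a+max(i-2,0)+(w*np.arange(len(w))).sum()/w.sum()+.5
    return sub(212,232),sub(244,266)
def tilt(s,c,world):
    C=np.array(c["tool_from_camera"]);e=edges(c)
    if world: T=tool(s)@C
    else:
        A=np.eye(4);A[:3,:3]=[[0,0,1],[0,1,0],[-1,0,0]];A[2,3]=.0116;T=A@C
    b=ray(c,(315,e[0]),0,T);t=ray(c,(315,e[1]),.05,T);print(e,"rear bottom",b.round(4),"top",t.round(4),"lean fwd deg",np.degrees((t-b)[0]/.05))
def lift(c0,c1,T=None):
    # side view: bar right end / arm front; shift in px
    for n,P in(("barR",(.6205,-.078,.02)),("armR",(.65,-.083,.026)),("rollR",(.70,-.06,.06))):
        u,v=proj(c0,P).astype(int);p=[cv2.cvtColor(k["pixels"],cv2.COLOR_BGR2GRAY).astype(np.float32) for k in(c0,c1)]
        t=p[0][v-5:v+6,u-8:u+9];r=cv2.matchTemplate(p[1][v-10:v+11,u-11:u+12],t,cv2.TM_CCOEFF_NORMED);j,i=np.unravel_index(r.argmax(),r.shape)
        f=lambda a,m,q:.5*(a-q)/(a-2*m+q)
        dy=j-5+(f(r[j-1,i],r[j,i],r[j+1,i]) if 0<j<r.shape[0]-1 else 0);dx=i-3+(f(r[j,i-1],r[j,i],r[j,i+1]) if 0<i<r.shape[1]-1 else 0)
        g=(proj(c0,np.array(P)+[0,0,.01])-proj(c0,P))/10
        print(n,(u,v),"shift",round(dx,2),round(dy,2),"px/mm",g.round(3),"mm",round(float(dy/g[1]),2),"score",round(float(r.max()),2))
E
python3 - <<'E'
from chk import *
tilt(*pickle.load(open("w2.pkl","rb")),False);tilt(*pickle.load(open("w3.pkl","rb")),True)
d=pickle.load(open("d0.pkl","rb"))["side"];lift(d,pickle.load(open("d1.pkl","rb"))["side"]);lift(d,pickle.load(open("s3.pkl","rb")))
E
```

```text
(np.float64(213.0431654676259), np.float64(258.2181818181818)) rear bottom [-0.0212  0.0005  0.    ] top [-0.0182  0.0005  0.05  ] lean fwd deg 3.4012385131002123
(np.float64(221.07628865979382), np.float64(255.24193548387098)) rear bottom [0.5442 0.0131 0.    ] top [0.5424 0.0133 0.05  ] lean fwd deg -1.9930205807402892
barR (np.int64(342), np.int64(181)) shift -0.01 -0.03 px/mm [ 0.022 -0.232] mm 0.14 score 1.0
armR (np.int64(350), np.int64(176)) shift -0.01 -0.03 px/mm [ 0.027 -0.233] mm 0.12 score 1.0
rollR (np.int64(358), np.int64(157)) shift -0.04 -0.02 px/mm [ 0.031 -0.242] mm 0.1 score 1.0
barR (np.int64(342), np.int64(181)) shift 0.07 -0.18 px/mm [ 0.022 -0.232] mm 0.76 score 0.93
armR (np.int64(350), np.int64(176)) shift -0.15 -0.16 px/mm [ 0.027 -0.233] mm 0.68 score 0.99
rollR (np.int64(358), np.int64(157)) shift 0.15 -0.45 px/mm [ 0.031 -0.242] mm 1.87 score 0.94
```

Lift so far is small (about 1–2 mm), in line with 10 mm past contact. Pushing the next step in one call, with the press compensated.

Call:
apply_moves(
  series=[
    {"jaw": 1,"linear": [-0.0003,0,0.004],"roll": 0},
    {"jaw": 1,"linear": [-0.0004,0,0.009],"roll": 0},
    {"jaw": 1,"linear": [-0.0005,0,0.014],"roll": 0},
    {"jaw": 1,"linear": [-0.0006,0,0.018],"roll": 0},
    {"jaw": 1,"linear": [-0.0006,0,0.018],"roll": 0},
  ],
)

```text
t: 13.0
tool_pos: [0.5694, 0.0108, 0.0114]
orientation: [0.058, 1.594, -0.06]
force: [-15.3, 1.4, 12.4]
opening: 0.0217
```

```bash
cat >> chk.py <<'E'
def barz(s,c,xb=.6269,k=.0687):
    T=tool(s)@np.array(c["tool_from_camera"]);K=np.array(c["intrinsics"]);g=c["pixels"].max(2).astype(int)
    for x in(268,272,276,280,284,288,340,344,348,352,356,360):
        print(x,g[355:400,x].tolist())
E
python3 - <<'E'
from chk import *
s=read_state();print(s["tool_pos"],s["force"],s["wrist_torque"],tool(s).round(4)[:3,:3],s["opening"])
c=read_camera("wrist");pickle.dump((s,c),open("w4.pkl","wb"))
sd=read_camera("side");tp=read_camera("top");pickle.dump((sd,tp),open("st4.pkl","wb"))
d=pickle.load(open("d0.pkl","rb"));lift(d["side"],sd);tilt(s,c,True)
cv2.imwrite("pics/w4.png",np.clip(cv2.resize(c["pixels"][340:400,220:420],None,fx=4,fy=4,interpolation=0)*1.3,0,255).astype(np.uint8))
E
```

```text
[0.56941312 0.01080619 0.01140151] [-15.27324992   1.3596045   12.40063138] [0.30965111 1.97735222 0.07386223] [[-2.430e-02  7.460e-02  9.969e-01]
 [-5.000e-04  9.972e-01 -7.460e-02]
 [-9.997e-01 -2.300e-03 -2.420e-02]] 0.021734319391971426
barR (np.int64(342), np.int64(181)) shift 0.07 -0.33 px/mm [ 0.022 -0.232] mm 1.43 score 0.88
armR (np.int64(350), np.int64(176)) shift -0.37 -0.46 px/mm [ 0.027 -0.233] mm 1.95 score 0.95
rollR (np.int64(358), np.int64(157)) shift 0.2 -0.69 px/mm [ 0.031 -0.242] mm 2.83 score 0.96
(np.float64(220.9853683148335), np.float64(255.1198347107438)) rear bottom [0.5525 0.0126 0.    ] top [0.551  0.0127 0.05  ] lean fwd deg -1.6920405245422656
```

View pics/w4.png

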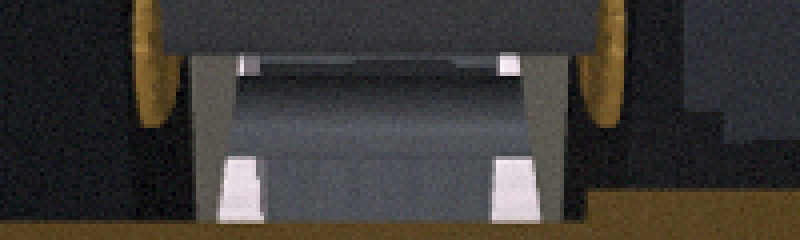

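The bar lies across the ramp at rows ~359–379, cols 277–352, square to the wedge. I'll compute the bar's height from it.

Run:
```python
from chk import *
for f in("w3","w4"):
    s,c=pickle.load(open(f+".pkl","rb"));T=tool(s)@np.array(c["tool_from_camera"]);K=np.array(c["intrinsics"]);g=c["pixels"].max(2).astype(float)
    for cols in((282,283),(345,346,347)):
        p=g[340:398,list(cols)].mean(1);d=np.diff(p);print(f,cols,"edges",[(i+340.5,int(d[i])) for i in np.where(abs(d)>35)[0]])
    for rows in((358.9,379.2),) if f=="w4" else ((369,389),):
        for u in (283,346):
            dd=[T[:3,:3]@(np.linalg.inv(K)@[u,r,1]) for r in rows];dd=sum(v/np.linalg.norm(v) for v in dd);o=T[:3,3]
            # plane x = .62644+.0687 y
            a=(.62644+.0687*o[1]-o[0])/(dd[0]-.0687*dd[1]);print("centre",(o+a*dd).round(4))
d=pickle.load(open("d0.pkl","rb"));tp=pickle.load(open("st4.pkl","rb"))[1]
def mid(c):  # roller colour-mask centroids, right half
    out=[]
    h=cv2.cvtColor(c["pixels"],cv2.COLOR_BGR2HSV);m=((h[...,0]<20)&(h[...,0]>3)&(h[...,1]>140)&(h[...,2]>60)).astype(np.uint8)
    n,l,st,ce=cv2.connectedComponentsWithStats(m);return [(st[i].tolist(),ce[i].round(2).tolist()) for i in range(1,n) if st[i][4]>150]
print("top",mid(d["top"]),mid(tp));print("side",mid(d["side"]),mid(pickle.load(open("st4.pkl","rb"))[0]))
```

```text
w3 (282, 283) edges [(np.float64(360.5), 44), (np.float64(361.5), 50), (np.float64(368.5), -65), (np.float64(369.5), -92), (np.float64(389.5), 58), (np.float64(390.5), 40), (np.float64(394.5), -41), (np.float64(395.5), -72)]
w3 (345, 346, 347) edges [(np.float64(353.5), 36), (np.float64(360.5), 39), (np.float64(361.5), 55), (np.float64(369.5), -143), (np.float64(389.5), 58), (np.float64(390.5), 50), (np.float64(394.5), -43), (np.float64(395.5), -59)]
centre [ 0.6257 -0.0102  0.0187]
centre [0.6281 0.0236 0.0189]
w4 (282, 283) edges [(np.float64(358.5), -64), (np.float64(378.5), 60), (np.float64(379.5), 52), (np.float64(394.5), -48), (np.float64(395.5), -63)]
w4 (345, 346, 347) edges [(np.float64(352.5), 55), (np.float64(353.5), 75), (np.float64(357.5), -36), (np.float64(358.5), -140), (np.float64(378.5), 56), (np.float64(379.5), 72), (np.float64(394.5), -42), (np.float64(395.5), -61)]
centre [ 0.6258 -0.0097  0.021 ]
centre [0.628  0.0233 0.0212]
top [([245, 138, 52, 20, 843], [270.86, 147.58]), ([0, 174, 9, 103, 628], [3.5, 228.98]), ([12, 285, 54, 20, 592], [35.55, 296.39])] [([507, 21, 30, 30, 160], [521.34, 37.36]), ([0, 187, 9, 91, 520], [3.66, 234.67]), ([12, 285, 54, 20, 871], [38.95, 294.49])]
side [([100, 0, 111, 102, 5832], [161.14, 37.2]), ([302, 0, 338, 189, 2090], [488.97, 100.68]), ([137, 55, 26, 46, 661], [149.95, 77.65]), ([327, 129, 40, 39, 650], [344.85, 146.62])] [([224, 0, 51, 17, 191], [250.9, 7.06]), ([299, 0, 341, 197, 4164], [484.53, 100.75]), ([102, 43, 35, 59, 738], [118.12, 77.45]), ([137, 55, 26, 46, 666], [149.94, 77.72]), ([156, 57, 48, 30, 638], [174.35, 71.94]), ([328, 128, 39, 39, 631], [345.64, 146.42])]
```

Bar centre height is now 21.1 mm, so lift ≈ 4.1 mm. Ramp geometry gives 3.8 mm. Checking that it is stationary, and one last look at the scene.

Run:
```python
from chk import *
s=read_state();print(s["t"],s["tool_pos"],s["force"],s["dq"].round(4),s["opening"])
c=read_camera("side");cv2.imwrite("pics/fin.png",cv2.resize(c["pixels"][90:250,230:430],None,fx=3.7,fy=3.7,interpolation=2))
for _ in range(4): read_camera("top")
s=read_state();print(s["t"],s["tool_pos"],s["force"])
```

```text
13.15 [0.56944443 0.01082038 0.01141839] [-15.13801851   0.46214606  11.61875236] [ 0.0009 -0.0018  0.0016 -0.0011 -0.0007  0.0012] 0.021648199084060914
13.4 [0.56941387 0.01080854 0.01138537] [-1.55013185e+01 -2.81099003e-03  1.17384746e+01]
```

View pics/fin.png

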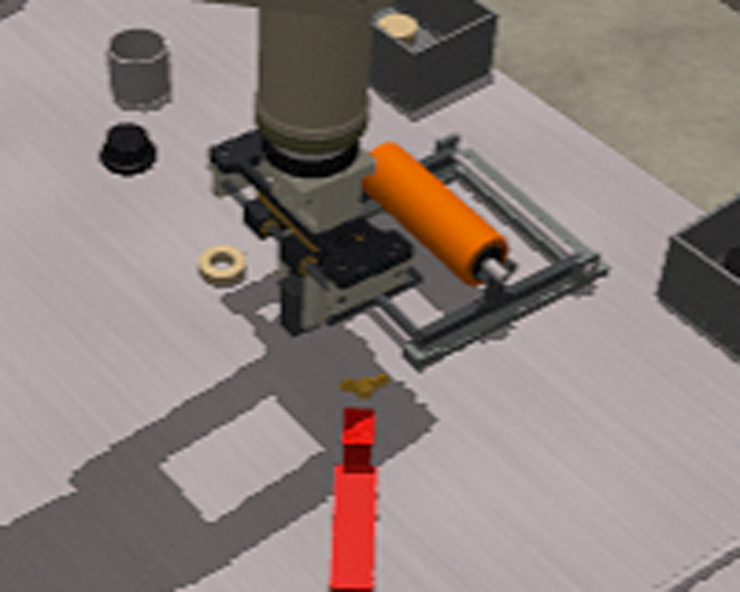

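The side view shows the roller still in its notches at about (435,215). The ring at (222,265) and the wing nut at (365,385) are undisturbed, and the gripper is holding the wedge under the bar. The pose is steady, so I'm handing in.

```bash
python3 -c "from plant import *; print(close_job())"
```

```text
the job is handed in; nothing more can be done
None
```

I handed the job in at about 13.4 s, with the wedge still gripped at about 50 N under the middle of the lift bar and the bar about 4 mm off its rests. I used the smaller dark wedge (135 mm measured). I set it down in front of the stand and pushed it in along the counter.

**Lift:** the wrist view gives 4.1 mm and the ramp travel past contact gives 3.8 mm. The side view is coarse (about 0.23 px per mm) and disagreed: 1.4–2.2 mm from the bar and arm patches, and about 5 mm from the roller. All of these are well under 10 mm.

**Steadiness:** the arm pose stayed within about 0.05 mm over the last 0.4 s. It is still pushing about 15 N forward and pressing about 12 N down on the wedge.

**Surroundings:** in the last view the roller sits in its notches, and the ring, wing nut, cap, cup and red wedge have not visibly moved. I did not check the chock and the axle at the end.

**Tilt:** the tool pitched about 1.4° nose-down while pushing. The tool height and the view of the block's rear edges suggest the wedge stayed flat. That check is indirect, because a camera bias of about 1.7° had to be allowed for.

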